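Make up two weld kits in trays

TASK

Make up the two weld kits from the stock standing on the bench: the pipe stub and the long hexagon nut go in the tray with two compartments; the shaft collar, the square tube offcut and the angle cleat go in the tray with three. Put one part in each compartment, sitting flat on the tray floor the same way up as it is now. Leave the solid round bar offcut, the hammer and the carton where they are.

Things in the scene. Friction and masses are not known exactly. Their poses are not given: they have to be found in the camera images.
- pipe_stub_mid (a point): Pipe stub: short thin-walled round steel tube standing on end, 48 mm outside, 38 mm bore, 60 mm tall. Point at its centre, 30 mm above its underside; z axis up, upright. Loose, about 0.3 kg.
- collar_mid (a point): Shaft collar: thick-walled round steel ring lying flat, 60 mm outside, 36 mm bore, 40 mm tall. Point at its centre, 20 mm above its underside; z axis up, upright. Loose, about 0.55 kg.
- nut_mid (a point): Long hexagon nut of steel, 46 mm across flats (53 mm across corners), 40 mm tall, with a plain hole, standing on end. Point at its centre, 20 mm above its underside; z axis up, upright, its own x axis is square to one pair of flats (the other pairs every 60 degrees). Loose, about 0.36 kg.
- square_tube_mid (a point): Square tube offcut: steel box section 50 x 50 mm, 5 mm wall, open at top and bottom, 50 mm tall, standing on end. Point at its centre, 25 mm above its underside; z axis up, upright, x and y square to its sides. Loose, about 0.35 kg.
- cleat_mid (a point): Angle cleat: L of 10 mm thick steel, one leg flat (50 mm in x, 60 mm in y), the other upright along a 60 mm edge, 50 mm tall in all. Point at the centre of the 50 x 60 x 50 mm bounding box, 25 mm above the underside; z axis up. The upright leg's middle plane lies 20 mm to the -x side of the point: take its top, staying above the flat leg (10 mm thick). Loose, 0.42 kg.
- short_tray: Kit tray with two compartments in a row: shallow plywood tray with dark wooden rim and dividers, 192 x 120 mm, fixed to the bench. Origin: centre of its underside; x along the row of compartments, y across, z up. Floor 4 mm thick; rim and dividers 4 mm thick, 12 mm above the bench. Each compartment is 90 mm (x) by 112 mm (y) inside; the compartment centres lie at x = -47 and +47 mm, y = 0.
- long_tray: Kit tray with three compartments in a row: shallow plywood tray with dark wooden rim and dividers, 286 x 120 mm, fixed to the bench. Origin: centre of its underside; x along the row of compartments, y across, z up. Floor 4 mm thick; rim and dividers 4 mm thick, 12 mm above the bench. Each compartment is 90 mm (x) by 112 mm (y) inside; the compartment centres lie at x = -94, 0 and +94 mm, y = 0.
- bar_offcut_mid (a point): Solid round bar offcut: steel, no hole, 45 mm diameter, 50 mm tall, standing on end among the stock; belongs to neither kit. Point at its centre, 25 mm above its underside. Loose.
- hammer_grip (a point): Hammer, 280 mm long, lying beside the work; bystander. Point on its handle. Loose.
- carton: Open cardboard carton, 220 x 170 mm, 90 mm tall, with two flaps, beside the work; bystander. Origin at the centre of its underside. Loose.
Things that resemble listed ones, but are neither listed nor needed, are in the scene too. Leave any purple or turquoise look-alike of the part that bears collar_mid alone.

How it is judged:
By the outcome, as a careful person would: the job done as asked, in the order asked, and still so for the second after the job is handed in, with the robot touching nothing.
It also fails if it takes over 128 s, if anything falls off the work surface, if the arm or the gripper's body presses on something with over 40 N, if the wrist force passes 120 N, or if a joint passes its speed limit or range.

ROBOT

A 7-joint arm with a two-finger parallel gripper is mounted at the origin on the work surface. World frame = base frame: x ahead of the robot, y to its left, z up, the work surface at z = 0. Lengths are in mm, angles in rad, forces in N, time in s.
With the tool pointing down it reaches from about 425 to 975 mm from the base axis. Payload 16.7 kg.
Tool frame: the origin (TCP) lies at the very end of the fingers, on their centre line; the grasp point (between the pads) lies 19 mm behind it (manip.hold_point_z is the distance from the TCP to the grasp point, in mm); z points along the fingers, y is the line along which they close (so a half turn about z gives the same grasp; the last joint's range is limited). The gripper opens to 85 mm and grips with 20 to 120 N. Pads are 22 mm wide; open, the fingers measure 114 mm over their backs; the gripper's body (76 mm by 85 mm) begins 54 mm behind the grasp point. The pads swing forward as they close: fully open they stand 13 mm farther back than shut.
Start: joints at [1.198, 0.426, 0.074, 1.606, -0.034, 1.111, -0.067], TCP at [149.778, -658.136, 231.302] pointing down, gripper open.
Joint ranges: [-2.85, 2.85], [-0.5, 2.14], [-1.23, 1.37], [0.21, 2.46], [-1.02, 4.16], [0.16, 2.05], [-2.73, 2.73]. Speed limits (rad/s): [1.89, 1.89, 2.39, 2.39, 3.01, 3.01, 3.01].

INTERFACE

Orientations are given as a 3x3 rotation matrix whose columns are the frame's x, y, z axes.
In Python, from rig import manip, vision, order gives the robot as it stands. The module is installed in compiled form; this text tells all that it offers.
- The arm moves only by the tool move_arm, never from a script. Its argument "targets" is a list of rows, each an object with "offset": the shift along the tool's x, y, z each as a share of 0.3 m, from -1 to 1, a list of three; "dr": the turn, a rotation vector about the tool's x, y, z each as a share of 120 degrees, from -1 to 1, a list of three. In form: [{"offset": [tx, ty, tz], "dr": [rx, ry, rz]}, ...]. A call has 1 to 12 rows; each row is the pose to reach, as a shift and turn from the pose commanded when the call began, along the tool's axes at that moment; what a row does not reach only later rows make up. A row lasts 1/10 s, in which the tool goes at most 50 mm and 8.59 degrees, less where a joint would pass 70% of its speed; a pose out of reach is approached as far as the arm can. A call with a number of a shift or a turn outside -1 to 1 is refused whole. A call with a gripper value outside its range is refused whole. "grip" is the gripper command: -1 is shut, 1 is fully open, values between are in proportion, set as the call begins (left out, the last holds). The fingers move at their own pace and stop on an object; "force" is the grip in N (left out, the last holds). Time passes only in rows, so rows that repeat a pose let the fingers close. It gives the time, the measured TCP pose, the force, the opening and the grip force at its end, in the units of the state.
- manip.state(): the state, without advancing time (a new reading comes with each control period).
- vision.grab_frame(name): name is "scene" or "top"; returns (picture, depth): 480x640x3 uint8, red, green, blue; 480x640 float32, mm along the optical axis (not along the pixel's ray), 0 where there is no reading.
- vision.get_calibration(name): a dict with "vertical_fov" (degrees; the focal length in pixels is half the picture's height over the tangent of half this angle, whatever the lens; pixels are square), "cx", "cy" (the principal point, pixels), "extrinsics" (4x4, takes a point from camera to world coordinates). Camera axes: x right, y down, z forward; pixel columns grow to the right and rows downward; lengths in mm; the calibration is good to about 2 mm. A picture is of the moment at which its call begins. get_calibration takes no time and is no camera call.
- order.close_job(): hands the job in; it is judged then, once.
The state is a dict: "time": time; "joints": joint angles; "joint_velocities": joint speeds; "joint_efforts": joint torques, N m; "ee_pos": TCP position; "tcp_rot": TCP orientation; "force": force on the tool from outside, world axes, zero at the start; "torque": the same for the moment, N m; "finger_gap": finger opening in mm; "gripper_force": force on a finger pad.
Only numpy, scipy, OpenCV 4.12 (cv2) and the standard library are available. Lean on these libraries where they do the work, as an engineer would, in place of code of your own. Each camera call takes 0.05 s, during which the arm holds its last target. There are 200 camera calls.

## Working session

There is one attempt and no reset: what is moved stays moved. The work goes in short steps, Python scripts to look and compute and a tool call to move; the robot and the scene stay as the last step left them, time stands still between calls to the robot, and variables do not carry over. Pictures are saved under pics/ and viewed, at most 14 in all, crops included, and the job is handed in when it is done.

Besides the shell and the picture viewer there is one more tool, called after "Call:" as name(argument=value, ...) on one line, values as JSON. move_arm: Moves the arm, as the interface text tells. Its arguments: {"type":"object","properties":{"targets":{"type":"array"},"grip":{"type":"number"},"force":{"type":"number"}},"required":["targets"]}

```bash
mkdir -p pics; python3 - <<'E'
from rig import manip, vision
import cv2,numpy as np
for n in("scene","top"):
    p,d=vision.grab_frame(n); cv2.imwrite(f"pics/{n}0.png",p[:,:,::-1]); np.save(f"{n}0.npy",d)
    print(n,vision.get_calibration(n))
s=manip.state(); print(s["time"],s["ee_pos"],s["tcp_rot"],s["finger_gap"],s["force"])
E
```

```text
scene {'vertical_fov': 52.095035953306166, 'cx': 311.9972817596557, 'cy': 240.58172004099447, 'extrinsics': array([[-5.67606459e-01,  6.35915090e-01, -5.22910036e-01,
         1.24152011e+03],
       [ 8.23261820e-01,  4.44515228e-01, -3.53052671e-01,
         4.43371248e+02],
       [ 7.92995303e-03, -6.30886844e-01, -7.75834329e-01,
         9.82359439e+02],
       [ 0.00000000e+00,  0.00000000e+00,  0.00000000e+00,
         1.00000000e+00]])}
top {'vertical_fov': 50.581343620086415, 'cx': 319.02788284027406, 'cy': 242.34893951748649, 'extrinsics': array([[ 5.47907442e-02, -9.75407864e-01,  2.13488811e-01,
         2.68931612e+02],
       [-9.98489417e-01, -5.44024926e-02,  7.69763547e-03,
         1.39610591e+01],
       [ 4.10598929e-03, -2.13588078e-01, -9.76915183e-01,
         1.61395456e+03],
       [ 0.00000000e+00,  0.00000000e+00,  0.00000000e+00,
         1.00000000e+00]])}
0.1 [ 149.69231316 -657.7866458   230.66741518] [[ 9.75062767e-01  2.21928988e-01 -3.53231905e-04]
 [ 2.21929253e-01 -9.75062071e-01  1.16770714e-03]
 [-8.52749690e-05 -1.21698025e-03 -9.99999256e-01]] 85.08602157367335 [ 0.27559417 -0.04397644  1.19929737]
```

View pics/top0.png

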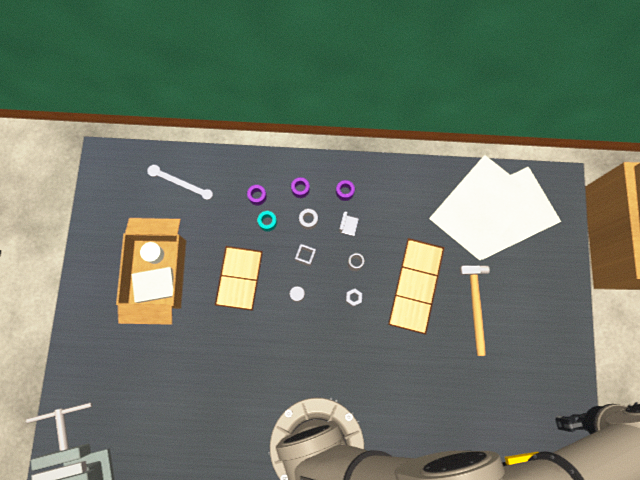

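View pics/scene0.png

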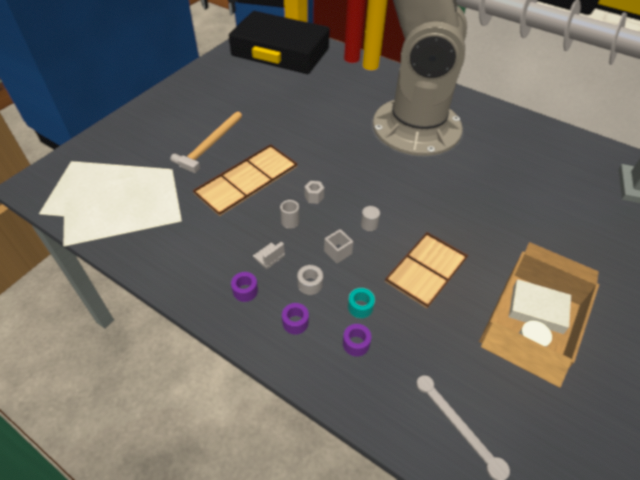

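The top view shows the stock at px (297–357, 210–300): round bar (297,294), square tube (305,254), pipe (356,261), nut (354,297), grey collar (308,217) and cleat (348,223). The two-compartment tray is at (239,278) and the three-compartment tray at (416,286). The coloured rings are decoys. The scene view agrees.

```bash
cat >h.py <<'E'
import numpy as np,cv2
from rig import vision
def cloud(n,d):
    c=vision.get_calibration(n); f=240/np.tan(np.radians(c["vertical_fov"]/2))
    v,u=np.mgrid[:480,:640].astype(float)
    P=np.stack([(u-c["cx"])/f*d,(v-c["cy"])/f*d,d,np.ones_like(d)],-1)@c["extrinsics"].T
    return P[...,:3]
def pix(n,p):
    c=vision.get_calibration(n); f=240/np.tan(np.radians(c["vertical_fov"]/2))
    q=np.linalg.inv(c["extrinsics"])@np.r_[p,1]
    return np.array([f*q[0]/q[2]+c["cx"],f*q[1]/q[2]+c["cy"]])
def ray(n,u,v,z):
    c=vision.get_calibration(n); f=240/np.tan(np.radians(c["vertical_fov"]/2))
    E=c["extrinsics"]; r=E[:3,:3]@np.array([(u-c["cx"])/f,(v-c["cy"])/f,1]); o=E[:3,3]
    return o+r*(z-o[2])/r[2]
E
python3 - <<'E'
from h import *
for n,b in(("top",(205,170,450,340)),("scene",(185,135,475,350))):
    d=np.load(n+"0.npy"); P=cloud(n,d); z=P[...,2]
    I=cv2.imread(f"pics/{n}0.png"); x0,y0,x1,y1=b
    cv2.imwrite(f"pics/{n}c.png",cv2.resize(I[y0:y1,x0:x1],None,fx=800/(x1-x0)//.1*.1,fy=800/(x1-x0)//.1*.1,interpolation=cv2.INTER_CUBIC))
    m=np.zeros_like(z,bool); m[y0:y1,x0:x1]=1
    print(n,"bench z pct",np.percentile(z[m&(d>0)],[5,25,50,75]))
    k,L,S,C=cv2.connectedComponentsWithStats((m&(d>0)&(z>22)).astype(np.uint8))
    for i in range(1,k):
        if S[i,4]<15: continue
        q=P[L==i]; h=np.percentile(q[:,2],90); t=q[q[:,2]>h-8]
        print(C[i].round(),S[i,4],"h",h.round(),"mean",t.mean(0).round(1),"mid",((t.min(0)+t.max(0))/2).round(1),"ext",np.ptp(t,axis=0).round())
E
```

```text
top bench z pct [-5.75200816 -1.89664006  0.91430976  4.0676839 ]
[300. 187.] 205 h 45.0 mean [795.8  97.   41.2] mid [795.5  96.8  43. ] ext [58. 56. 13.]
[346. 189.] 208 h 43.0 mean [796.2 -49.5  40.3] mid [796.9 -49.8  44.1] ext [58. 56. 17.]
[257. 194.] 207 h 43.0 mean [763.3 236.2  40.2] mid [763.6 237.3  42.3] ext [59. 56. 13.]
[308. 218.] 208 h 44.0 mean [691.7  64.8  40.6] mid [692.5  64.7  42.6] ext [59. 56. 13.]
[267. 220.] 204 h 44.0 mean [677.8 196.6  40.6] mid [678.3 196.6  43. ] ext [59. 57. 14.]
[343. 221.] 67 h 54.0 mean [686.6 -47.3  51. ] mid [684.7 -47.6  53.2] ext [61. 20. 13.]
[305. 254.] 149 h 54.0 mean [572.3  66.2  50.9] mid [570.5  66.6  52.7] ext [62. 59. 14.]
[356. 261.] 123 h 63.0 mean [556.2 -92.8  60.4] mid [557.3 -92.9  62.6] ext [48. 47. 14.]
[297. 294.] 172 h 54.0 mean [446.   84.8  50.4] mid [446.1  85.1  52.4] ext [41. 43. 13.]
[354. 297.] 133 h 44.0 mean [444.4 -92.2  40.7] mid [444.5 -91.3  42.3] ext [48. 44. 12.]
scene bench z pct [-3.81737536 -1.65690731 -0.04100086  2.15746603]
[197. 152.] 182 h 27.0 mean [ 510.6 -461.2   24.6] mid [ 495.9 -454
[... 315 characters left out ...]
1.0 mean [450.6  88.7  49. ] mid [449.9  88.2  48.7] ext [46. 44. 11.]
[338. 243.] 442 h 50.0 mean [575.2  70.1  47.6] mid [574.4  69.1  47.8] ext [62. 63. 12.]
[273. 252.] 223 h 50.0 mean [690.6 -43.8  48.2] mid [689.3 -44.1  48. ] ext [61. 21. 11.]
[309. 277.] 412 h 41.0 mean [696.3  68.6  38.7] mid [694.2  68.9  38.5] ext [63. 58. 10.]
[243. 284.] 431 h 41.0 mean [799.9 -45.6  38.5] mid [799.  -47.1  38.9] ext [59. 60. 11.]
[361. 300.] 457 h 41.0 mean [682.6 200.9  38.6] mid [681.6 200.8  38. ] ext [61. 59. 10.]
[294. 316.] 469 h 41.0 mean [800.9 101.   38.7] mid [800.4 101.   38.3] ext [59. 60. 10.]
[356. 337.] 477 h 41.0 mean [768.1 241.6  38.9] mid [767.  241.1  38.4] ext [59. 59. 10.]
```

View pics/topc.png

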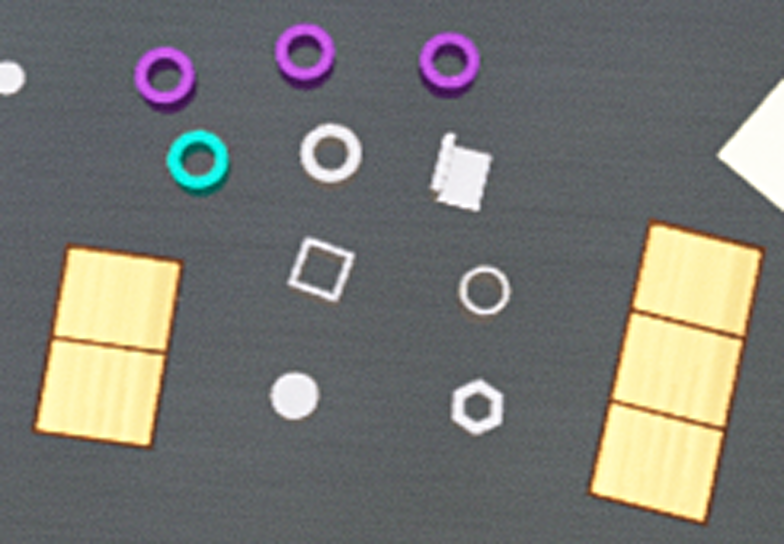

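View pics/scenec.png

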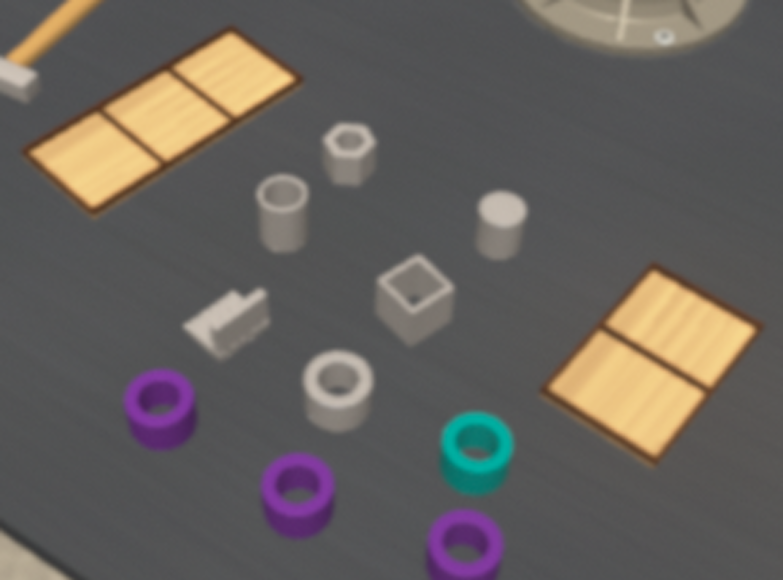

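```bash
python3 - <<'E'
from h import *
def T(l): return [ray("top",u/3.2+205-.34,v/3.2+170-.34,z) for u,v,z in l]
def S(l): return [ray("scene",u/2.7+185-.3,v/2.7+135-.3,z) for u,v,z in l]
def show(nm,a,per,n):
    a=np.array(a)[:,:2].astype(np.float32)
    r=cv2.minAreaRect(a); e=np.roll(a,-1,0)-a
    print(nm,"mean",a.mean(0).round(1),"edges",np.hypot(*e.T).round(),"ang",np.degrees(np.arctan2(e[:,1],e[:,0])).round(1), "rect",r)
show("short T",T([(68,244,12),(183,261,12),(152,448,12),(35,432,12)]),0,0)
show("short S",S([(654,264,12),(763,326,12),(655,463,12),(542,390,12)]),0,0)
show("long T",T([(650,221,12),(763,248,12),(705,523,12),(590,493,12)]),0,0)
show("long S",S([(232,27,12),(302,79,12),(94,213,12),(24,152,12)]),0,0)
show("sq T",T([(310,238,50),(354,266,50),(338,301,50),(290,287,50)]),0,0)
show("sq S",S([(418,256,50),(454,291,50),(413,317,50),(376,290,50)]),0,0)
show("nut T",T([(480,379,40),(503,393,40),(502,420,40),(477,434,40),(453,421,40),(455,391,40)]),0,0)
show("nut S",S([(339,124,40),(367,126,40),(376,144,40),(356,158,40),(327,154,40),(324,138,40)]),0,0)
# edges from bright-pixel masks
for n,boxes in (("top",dict(sq=(292,242,320,267),short=(210,240,268,315),long=(382,235,450,340),leg=(335,208,362,240))),):
    I=cv2.imread(f"pics/{n}0.png").astype(int)
    for k,(x0,y0,x1,y1) in boxes.items():
        m=np.zeros(I.shape[:2],np.uint8); s=I[y0:y1,x0:x1]
        m[y0:y1,x0:x1]=(s.max(2)>140) if k in("sq","leg") else ((s[...,2]-s[...,0])>25)
        v,u=np.nonzero(m); z={"sq":50,"leg":25}.get(k,12)
        w=np.array([ray(n,a,b,z)[:2] for a,b in zip(u,v)],np.float32)
        print(k,len(u),cv2.minAreaRect(w))
for n,bx in(("top",(335,208,362,240)),("scene",(250,238,292,272))):
    P=cloud(n,np.load(n+"0.npy")); x0,y0,x1,y1=bx; q=P[y0:y1,x0:x1].reshape(-1,3)
    t=q[q[:,2]>44][:,:2]; c=t.mean(0); V=np.linalg.svd(t-c)[2][0]; print(n,"leg",c,np.degrees(np.arctan2(V[1],V[0])))
E
```

```text
short T mean [490.7 274.5] edges [117. 189. 116. 190.] ang [-95.4 175.3  85.4  -4.4] rect ((491.07086181640625, 274.4603271484375), (117.39672088623047, 190.29795837402344), 85.4383316040039)
short S mean [495.  280.1] edges [117. 191. 117. 191.] ang [ 85.   -4.9 -95.4 175. ] rect ((495.25518798828125, 280.06829833984375), (116.62950897216797, 191.4855194091797), 85.0441665649414)
long T mean [ 498.2 -289.3] edges [116. 282. 115. 281.] ang [-100.7  168.6   78.6  -11. ] rect ((498.64886474609375, -288.986083984375), (116.28699493408203, 282.04022216796875), 78.62837219238281)
long S mean [ 502.4 -282.8] edges [117. 281. 117. 283.] ang [  77.8  -11.  -101.2  169. ] rect ((501.8648681640625, -282.7074279785156), (116.98270416259766, 283.681640625), 78.96043395996094)
sq T mean [568.   66.1] edges [52. 38. 49. 53.] ang [-119.8  159.1   76.7  -18.2] rect ((569.302001953125, 65.20355224609375), (50.58325958251953, 52.636985778808594), 71.76110076904297)
sq S mean [578.2  73.8] edges [52. 48. 45. 57.] ang [ 71.5 -17.2 -98.8 170.4] rect ((576.6527709960938, 75.66128540039062), (51.1190948486
[... 217 characters left out ...]
2700958251953), 88.66777038574219)
nut S mean [448.7 -88.7] edges [29. 27. 28. 29. 23. 25.] ang [ 119.2   53.4  -11.   -65.9 -137.3  178. ] rect ((448.1684875488281, -86.90089416503906), (46.429588317871094, 52.797916412353516), 29.217220306396484)
sq 150 ((572.4443359375, 68.90876770019531), (53.80587387084961, 53.59524154663086), 72.24502563476562)
short 2311 ((491.0731201171875, 276.2158203125), (121.87975311279297, 193.61703491210938), 84.84598541259766)Traceback (most recent call last):
  File "<stdin>", line 23, in <module>
  File "h.py", line 13, in ray
    c=vision.get_calibration(n); f=240/np.tan(np.radians(c["vertical_fov"]/2))
ValueError: time passes only in moves, steps and waits
```

```bash
sed -i 's/^from rig import vision/from rig import vision,manip\nimport functools/; s/vision.get_calibration(n)/cal(n)/' h.py; cat >>h.py <<'E'
cal=functools.lru_cache(None)(lambda n: vision.get_calibration(n))
def go(*w):
    s=manip.state(); p,R=np.array(s["ee_pos"]),np.array(s["tcp_rot"])
    th=np.degrees(np.arctan2(R[1,0],R[0,0]))
    print("t",round(s["time"],2),"p",p.round(1),"th",round(th,1),"gap",round(s["finger_gap"],1),"F",np.round(s["force"],1), "j",np.round(s["joints"],2))
    for x,y,z,t in w: print((x,y,z,t),(R.T@(np.array([x,y,z])-p)/300).round(3),"rz",round((th-t)/120,3))
E
python3 - <<'E'
from h import *
for n,bx in(("top",(335,208,362,240)),("scene",(250,238,292,272))):
    P=cloud(n,np.load(n+"0.npy")); x0,y0,x1,y1=bx; q=P[y0:y1,x0:x1].reshape(-1,3)
    t=q[q[:,2]>43][:,:2]; c=t.mean(0); V=np.linalg.svd(t-c)[2][0]; print(n,"leg",c,np.degrees(np.arctan(V[1]/V[0])))
    a=q[q[:,2]>7]; print(cv2.minAreaRect(a[:,:2].astype(np.float32)))
go((350,-375,230,0),(558.5,-91.2,200,0))
E
```

```text
top leg [678.67275212 -46.31744593] -8.779503317240534
((503.1483154296875, -49.60139846801758), (81.16586303710938, 478.5423278808594), 84.44294738769531)
scene leg [705.21104504 -31.25748128] 40.87871689377625
((937.6465454101562, 190.98377990722656), (786.3942260742188, 75.75241088867188), 45.214168548583984)
t 0.1 p [ 149.7 -657.8  230.7] th 12.8 gap 85.1 F [ 0.3 -0.   1.2] j [ 1.2   0.43  0.07  1.61 -0.03  1.11 -0.07]
(350, -375, 230, 0) [ 0.86  -0.771  0.003] rz 0.107
(558.5, -91.2, 200, 0) [ 1.748 -1.539  0.104] rz 0.107
```

Call:
move_arm(targets=[{"offset": [0.86, -0.771, 0.003], "dr": [0, 0, 0.107]}, {"offset": [0.86, -0.771, 0.003], "dr": [0, 0, 0.107]}, {"offset": [0.86, -0.771, 0.003], "dr": [0, 0, 0.107]}, {"offset": [0.86, -0.771, 0.003], "dr": [0, 0, 0.107]}, {"offset": [0.86, -0.771, 0.003], "dr": [0, 0, 0.107]}, {"offset": [0.86, -0.771, 0.003], "dr": [0, 0, 0.107]}, {"offset": [0.86, -0.771, 0.003], "dr": [0, 0, 0.107]}, {"offset": [0.86, -0.771, 0.003], "dr": [0, 0, 0.107]}, {"offset": [0.86, -0.771, 0.003], "dr": [0, 0, 0.107]}, {"offset": [0.86, -0.771, 0.003], "dr": [0, 0, 0.107]}], grip=1, force=60)

```text
time: 1.1
ee_pos: [349.4, -376.1, 230.3]
tcp_rot: [[1.0, -0.001, -0.0], [-0.001, -1.0, -0.0], [-0.0, 0.0, -1.0]]
force: [0.2, 0.3, -0.2]
finger_gap: 85.7
gripper_force: 0.0
```

Call:
move_arm(targets=[{"offset": [0.695, -0.946, 0], "dr": [0, 0, 0]}, {"offset": [0.695, -0.946, 0], "dr": [0, 0, 0]}, {"offset": [0.695, -0.946, 0], "dr": [0, 0, 0]}, {"offset": [0.695, -0.946, 0], "dr": [0, 0, 0]}, {"offset": [0.695, -0.946, 0], "dr": [0, 0, 0]}, {"offset": [0.695, -0.946, 0], "dr": [0, 0, 0]}, {"offset": [0.695, -0.946, 0], "dr": [0, 0, 0]}, {"offset": [0.695, -0.946, 0], "dr": [0, 0, 0]}, {"offset": [0.695, -0.946, 0.4], "dr": [0, 0, 0]}, {"offset": [0.695, -0.946, 0.4], "dr": [0, 0, 0]}, {"offset": [0.695, -0.946, 0.4], "dr": [0, 0, 0]}, {"offset": [0.695, -0.946, 0.4], "dr": [0, 0, 0]}])

```text
time: 2.3
ee_pos: [556.5, -92.9, 107.2]
tcp_rot: [[1.0, -0.002, -0.006], [-0.002, -1.0, 0.001], [-0.006, -0.001, -1.0]]
force: [0.8, -0.7, 0.7]
finger_gap: 85.5
gripper_force: 0.0
```

```bash
python3 - <<'E'
from h import *
p,d=vision.grab_frame("scene"); go((558.5,-91.2,20,0))
cv2.imwrite("pics/s1.png",cv2.resize(p[110:310,200:440,::-1],None,fx=3,fy=3,interpolation=cv2.INTER_CUBIC))
E
```

```text
t 2.35 p [557.9 -92.8 109.5] th -0.1 gap 85.5 F [0.4 0.2 0.6] j [ 0.26  0.41 -0.26  1.95  0.14  0.81 -1.65]
(558.5, -91.2, 20, 0) [ 0.003 -0.005  0.298] rz -0.001
```

View pics/s1.png

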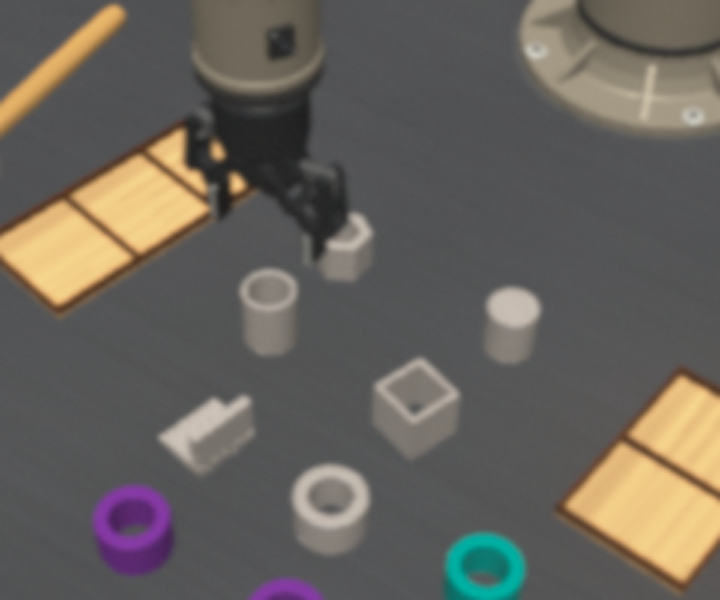

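The fingers straddle the pipe line: tips at px (222,215) and (312,262), pipe at (269,310). Descending.

Call:
move_arm(targets=[{"offset": [0, 0, 0.15], "dr": [0, 0, 0]}, {"offset": [0, 0, 0.305], "dr": [0, 0, 0]}, {"offset": [0, 0, 0.305], "dr": [0, 0, 0]}, {"offset": [0, 0, 0.305], "dr": [0, 0, 0]}, {"offset": [0, 0, 0.305], "dr": [0, 0, 0]}])

```text
time: 2.85
ee_pos: [560.5, -92.1, 21.9]
tcp_rot: [[1.0, -0.001, 0.004], [-0.001, -1.0, -0.001], [0.004, 0.001, -1.0]]
force: [0.3, -0.3, 0.3]
finger_gap: 85.6
gripper_force: 0.0
```

Call:
move_arm(targets=[{"offset": [0, 0, 0], "dr": [0, 0, 0]}, {"offset": [0, 0, 0], "dr": [0, 0, 0]}, {"offset": [0, 0, 0], "dr": [0, 0, 0]}, {"offset": [0, 0, 0], "dr": [0, 0, 0]}, {"offset": [0, 0, 0], "dr": [0, 0, 0]}, {"offset": [0, 0, 0], "dr": [0, 0, 0]}], grip=-1, force=60)

```text
time: 3.45
ee_pos: [559.3, -91.8, 20.3]
tcp_rot: [[1.0, -0.001, 0.002], [-0.001, -1.0, -0.0], [0.002, 0.0, -1.0]]
force: [-5.3, 0.5, 18.2]
finger_gap: 46.4
gripper_force: 58.9
```

Call:
move_arm(targets=[{"offset": [0, 0, -0.1], "dr": [0, 0, 0]}, {"offset": [0, 0, -0.2], "dr": [0, 0, 0]}, {"offset": [0, 0, -0.33], "dr": [0, 0, 0]}, {"offset": [0, 0, -0.46], "dr": [0, 0, 0]}, {"offset": [0, 0, -0.46], "dr": [0, 0, 0]}, {"offset": [0, 0, -0.46], "dr": [0, 0, 0]}])

```text
time: 4.05
ee_pos: [558.7, -91.8, 157.6]
tcp_rot: [[1.0, -0.001, 0.001], [-0.001, -1.0, -0.0], [0.001, 0.0, -1.0]]
force: [-0.7, 0.2, -4.5]
finger_gap: 46.0
gripper_force: 63.7
```

```bash
python3 - <<'E'
from h import *
p,d=vision.grab_frame("scene"); go((539.8,273.5,156,0))
cv2.imwrite("pics/s2.png",cv2.resize(p[110:310,200:440,::-1],None,fx=3,fy=3,interpolation=cv2.INTER_CUBIC))
E
```

```text
t 4.1 p [558.  -91.7 156.4] th -0.0 gap 46.4 F [-0.2  0.3 -4.5] j [ 0.28  0.34 -0.28  1.91  0.12  0.9  -1.63]
(539.8, 273.5, 156, 0) [-6.100e-02 -1.217e+00  1.000e-03] rz -0.0
```

View pics/s2.png

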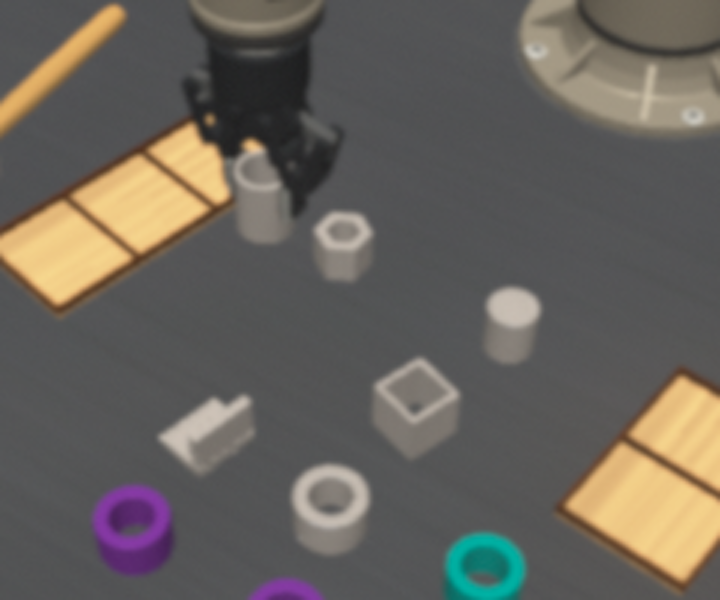

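Pipe is held upright at px (263,195), and the rest is undisturbed. Traversing to the short tray.

Call:
move_arm(targets=[{"offset": [-0.062, -0.15, 0], "dr": [0, 0, 0]}, {"offset": [-0.062, -0.3, 0], "dr": [0, 0, 0]}, {"offset": [-0.062, -0.45, 0], "dr": [0, 0, 0]}, {"offset": [-0.062, -0.6, 0], "dr": [0, 0, 0]}, {"offset": [-0.062, -0.75, 0], "dr": [0, 0, 0]}, {"offset": [-0.062, -0.9, 0], "dr": [0, 0, 0]}, {"offset": [-0.062, -1.0, 0], "dr": [0, 0, 0]}, {"offset": [-0.062, -1.0, 0], "dr": [0, 0, 0]}])

```text
time: 4.9
ee_pos: [538.3, 213.4, 155.2]
tcp_rot: [[1.0, 0.006, -0.003], [0.006, -1.0, 0.002], [-0.003, -0.002, -1.0]]
force: [0.1, -0.6, -4.4]
finger_gap: 46.5
gripper_force: 63.8
```

Call:
move_arm(targets=[{"offset": [0, -0.11, 0], "dr": [0, 0, 0]}, {"offset": [0, -0.216, 0], "dr": [0, 0, 0]}, {"offset": [0, -0.216, 0], "dr": [0, 0, 0]}, {"offset": [0, -0.216, 0.12], "dr": [0, 0, 0]}, {"offset": [0, -0.216, 0.24], "dr": [0, 0, 0]}, {"offset": [0, -0.216, 0.36], "dr": [0, 0, 0]}, {"offset": [0, -0.216, 0.4], "dr": [0, 0, 0]}, {"offset": [0, -0.216, 0.42], "dr": [0, 0, 0]}, {"offset": [0, -0.216, 0.42], "dr": [0, 0, 0]}, {"offset": [0, -0.216, 0.42], "dr": [0, 0, 0]}])

```text
time: 5.9
ee_pos: [540.9, 273.5, 32.3]
tcp_rot: [[1.0, -0.001, 0.002], [-0.001, -1.0, 0.001], [0.002, -0.001, -1.0]]
force: [0.5, 0.0, -3.2]
finger_gap: 46.0
gripper_force: 63.7
```

```bash
python3 - <<'E'
from h import *
p,d=vision.grab_frame("scene"); go((539.8,273.5,22,0))
cv2.imwrite("pics/s3.png",cv2.resize(p[110:310,280:520,::-1],None,fx=3,fy=3,interpolation=cv2.INTER_CUBIC))
E
```

```text
t 5.95 p [541.  273.6  32.5] th -0.0 gap 46.1 F [ 1.1  0.  -4.2] j [-0.3   0.58 -0.35  1.89  0.29  0.72 -2.39]
(539.8, 273.5, 22, 0) [-0.004  0.     0.035] rz -0.0
```

View pics/s3.png

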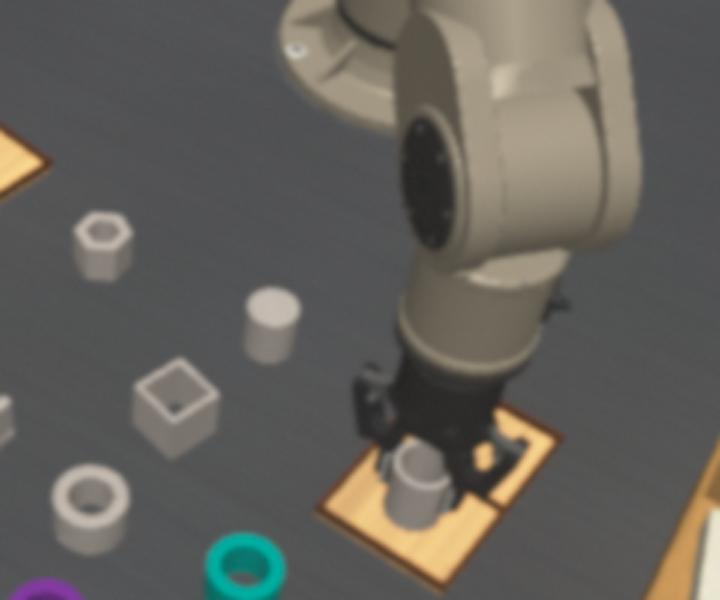

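Pipe hangs over the middle of the far compartment, px (418,490). Lowering the last bit.

Call:
move_arm(targets=[{"offset": [-0.003, 0, 0.015], "dr": [0, 0, 0]}, {"offset": [-0.003, 0, 0.025], "dr": [0, 0, 0]}, {"offset": [-0.003, 0, 0.03], "dr": [0, 0, 0]}, {"offset": [-0.003, 0, 0.03], "dr": [0, 0, 0]}])

```text
time: 6.35
ee_pos: [539.7, 273.4, 24.3]
tcp_rot: [[1.0, -0.0, 0.002], [-0.0, -1.0, -0.0], [0.002, 0.0, -1.0]]
force: [-13.2, -7.0, 36.9]
finger_gap: 46.6
gripper_force: 68.0
```

Call:
move_arm(targets=[{"offset": [0, 0, -0.004], "dr": [0, 0, 0]}, {"offset": [0, 0, -0.004], "dr": [0, 0, 0]}, {"offset": [0, 0, -0.004], "dr": [0, 0, 0]}, {"offset": [0, 0, -0.004], "dr": [0, 0, 0]}, {"offset": [0, 0, -0.004], "dr": [0, 0, 0]}, {"offset": [0, 0, -0.1], "dr": [0, 0, 0]}, {"offset": [0, 0, -0.25], "dr": [0, 0, 0]}, {"offset": [0, 0, -0.4], "dr": [0, 0, 0]}, {"offset": [0, 0, -0.4], "dr": [0, 0, 0]}], grip=0.8)

```text
time: 7.25
ee_pos: [541.8, 274.9, 147.9]
tcp_rot: [[1.0, -0.001, 0.007], [-0.001, -1.0, 0.004], [0.007, -0.004, -1.0]]
force: [0.8, 0.3, 0.9]
finger_gap: 76.7
gripper_force: 0.0
```

```bash
python3 - <<'E'
from h import *
go((447,-90.5,141,0))
E
```

```text
t 7.25 p [541.8 274.9 147.9] th -0.0 gap 76.7 F [0.8 0.3 0.9] j [-0.26  0.43 -0.4   1.82  0.21  0.92 -2.33]
(447, -90.5, 141, 0) [-0.315  1.218  0.016] rz -0.0
```

Call:
move_arm(targets=[{"offset": [-0.04, 0.16, 0], "dr": [0, 0, 0]}, {"offset": [-0.08, 0.32, 0], "dr": [0, 0, 0]}, {"offset": [-0.12, 0.48, 0], "dr": [0, 0, 0]}, {"offset": [-0.16, 0.64, 0], "dr": [0, 0, 0]}, {"offset": [-0.2, 0.8, 0], "dr": [0, 0, 0]}, {"offset": [-0.25, 1.0, 0], "dr": [0, 0, 0]}, {"offset": [-0.25, 1.0, 0], "dr": [0, 0, 0]}, {"offset": [-0.25, 1.0, 0], "dr": [0, 0, 0]}], grip=1)

```text
time: 8.05
ee_pos: [463.7, -28.9, 142.0]
tcp_rot: [[1.0, -0.004, 0.0], [-0.004, -1.0, -0.001], [0.0, 0.001, -1.0]]
force: [1.3, 1.3, -0.3]
finger_gap: 85.7
gripper_force: 0.0
```

Call:
move_arm(targets=[{"offset": [-0.06, 0.11, 0], "dr": [0, 0, 0]}, {"offset": [-0.06, 0.213, 0], "dr": [0, 0, 0]}, {"offset": [-0.06, 0.213, 0], "dr": [0, 0, 0]}, {"offset": [-0.06, 0.213, 0], "dr": [0, 0, 0]}, {"offset": [-0.06, 0.213, 0.1], "dr": [0, 0, 0]}, {"offset": [-0.06, 0.213, 0.2], "dr": [0, 0, 0]}, {"offset": [-0.06, 0.213, 0.2], "dr": [0, 0, 0]}, {"offset": [-0.06, 0.213, 0.2], "dr": [0, 0, 0]}])

```text
time: 8.85
ee_pos: [446.4, -89.3, 82.2]
tcp_rot: [[1.0, 0.002, -0.001], [0.002, -1.0, 0.001], [-0.001, -0.001, -1.0]]
force: [-0.1, 0.2, -0.2]
finger_gap: 85.5
gripper_force: 0.0
```

```bash
python3 - <<'E'
from h import *
p,d=vision.grab_frame("scene"); go((447,-90.5,10,0))
cv2.imwrite("pics/s4.png",cv2.resize(p[110:310,260:500,::-1],None,fx=3,fy=3,interpolation=cv2.INTER_CUBIC))
E
```

```text
t 8.9 p [446.9 -89.7  82.8] th 0.1 gap 85.5 F [-0.9  0.1 -0.4] j [ 0.3   0.29 -0.27  2.2   0.13  0.66 -1.64]
(447, -90.5, 10, 0) [0.    0.003 0.243] rz 0.001
```

View pics/s4.png

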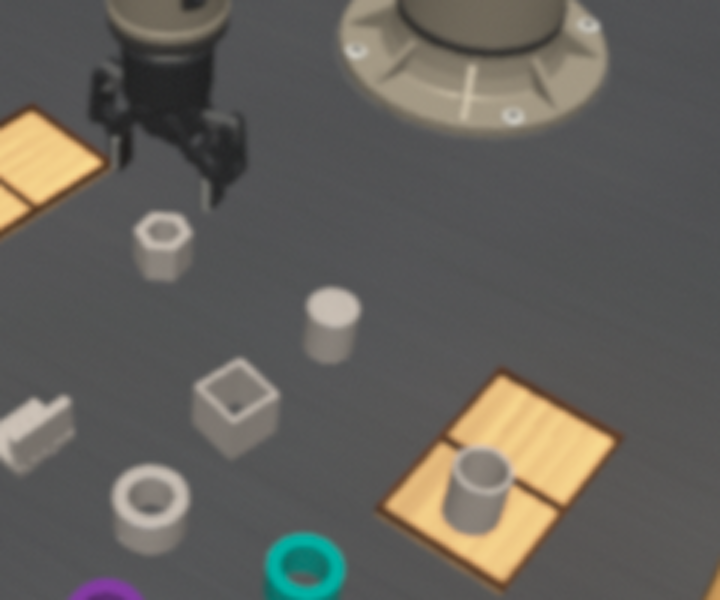

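The pipe stands in the far compartment at px (478,490), and the gripper is over the nut at px (162,240).

Call:
move_arm(targets=[{"offset": [0, 0.003, 0.13], "dr": [0, 0, 0]}, {"offset": [0, 0.003, 0.23], "dr": [0, 0, 0]}, {"offset": [0, 0.003, 0.256], "dr": [0, 0, 0]}, {"offset": [0, 0.003, 0.256], "dr": [0, 0, 0]}, {"offset": [0, 0.003, 0.256], "dr": [0, 0, 0]}])

```text
time: 9.4
ee_pos: [447.2, -91.5, 6.6]
tcp_rot: [[1.0, -0.0, 0.002], [-0.0, -1.0, -0.0], [0.002, 0.0, -1.0]]
force: [0.1, -0.3, 0.4]
finger_gap: 85.3
gripper_force: 0.0
```

Call:
move_arm(targets=[{"offset": [0, 0, 0], "dr": [0, 0, 0]}, {"offset": [0, 0, 0], "dr": [0, 0, 0]}, {"offset": [0, 0, 0], "dr": [0, 0, 0]}, {"offset": [0, 0, 0], "dr": [0, 0, 0]}, {"offset": [0, 0, 0], "dr": [0, 0, 0]}, {"offset": [0, 0, 0], "dr": [0, 0, 0]}], grip=-1)

```text
time: 10.0
ee_pos: [446.6, -91.6, 6.1]
tcp_rot: [[1.0, -0.001, 0.001], [-0.001, -1.0, -0.0], [0.001, 0.0, -1.0]]
force: [-4.6, 0.9, 18.6]
finger_gap: 45.2
gripper_force: 58.9
```

Call:
move_arm(targets=[{"offset": [0, 0, -0.05], "dr": [0, 0, 0]}, {"offset": [0, 0, -0.15], "dr": [0, 0, 0]}, {"offset": [0, 0, -0.3], "dr": [0, 0, 0]}, {"offset": [0, 0, -0.44], "dr": [0, 0, 0]}, {"offset": [0, 0, -0.44], "dr": [0, 0, 0]}, {"offset": [0, 0, -0.44], "dr": [0, 0, 0]}])

```text
time: 10.6
ee_pos: [446.3, -91.9, 137.8]
tcp_rot: [[1.0, -0.001, 0.002], [-0.001, -1.0, -0.001], [0.002, 0.001, -1.0]]
force: [-1.0, 0.6, -4.6]
finger_gap: 44.9
gripper_force: 63.5
```

```bash
python3 - <<'E'
from h import *
go((446.2,281.5,138,0))
E
```

```text
t 10.6 p [446.3 -91.9 137.8] th -0.0 gap 44.9 F [-1.   0.6 -4.6] j [ 0.33  0.2  -0.3   2.16  0.08  0.79 -1.59]
(446.2, 281.5, 138, 0) [-1.000e-03 -1.245e+00 -2.000e-03] rz -0.0
```

Call:
move_arm(targets=[{"offset": [0, -0.15, 0], "dr": [0, 0, 0]}, {"offset": [0, -0.3, 0], "dr": [0, 0, 0]}, {"offset": [0, -0.45, 0], "dr": [0, 0, 0]}, {"offset": [0, -0.6, 0], "dr": [0, 0, 0]}, {"offset": [0, -0.75, 0], "dr": [0, 0, 0]}, {"offset": [0, -0.9, 0], "dr": [0, 0, 0]}, {"offset": [0, -1.0, 0], "dr": [0, 0, 0]}, {"offset": [0, -1.0, 0], "dr": [0, 0, 0]}, {"offset": [0, -1.0, 0], "dr": [0, 0, 0]}])

```text
time: 11.5
ee_pos: [445.1, 208.5, 135.4]
tcp_rot: [[1.0, 0.001, -0.003], [0.001, -1.0, -0.001], [-0.003, 0.001, -1.0]]
force: [0.6, -0.1, -3.5]
finger_gap: 45.3
gripper_force: 63.4
```

Call:
move_arm(targets=[{"offset": [0, -0.12, 0], "dr": [0, 0, 0]}, {"offset": [0, -0.245, 0], "dr": [0, 0, 0]}, {"offset": [0, -0.245, 0], "dr": [0, 0, 0]}, {"offset": [0, -0.245, 0.12], "dr": [0, 0, 0]}, {"offset": [0, -0.245, 0.24], "dr": [0, 0, 0]}, {"offset": [0, -0.245, 0.36], "dr": [0, 0, 0]}, {"offset": [0, -0.245, 0.4], "dr": [0, 0, 0]}, {"offset": [0, -0.245, 0.4], "dr": [0, 0, 0]}, {"offset": [0, -0.245, 0.4], "dr": [0, 0, 0]}, {"offset": [0, -0.245, 0.4], "dr": [0, 0, 0]}])

```text
time: 12.5
ee_pos: [447.2, 282.3, 18.7]
tcp_rot: [[1.0, -0.001, 0.002], [-0.001, -1.0, 0.001], [0.002, -0.001, -1.0]]
force: [0.1, 0.9, -3.2]
finger_gap: 45.1
gripper_force: 63.3
```

```bash
python3 - <<'E'
from h import *
p,d=vision.grab_frame("scene"); go((446.2,281.5,11,0))
cv2.imwrite("pics/s5.png",cv2.resize(p[110:310,280:520,::-1],None,fx=3,fy=3,interpolation=cv2.INTER_CUBIC))
E
```

```text
t 12.55 p [447.2 282.3  18.6] th -0.0 gap 44.9 F [ 0.2  0.1 -2.1] j [-0.35  0.52 -0.41  2.07  0.35  0.62 -2.57]
(446.2, 281.5, 11, 0) [-0.003  0.003  0.025] rz -0.0
```

View pics/s5.png

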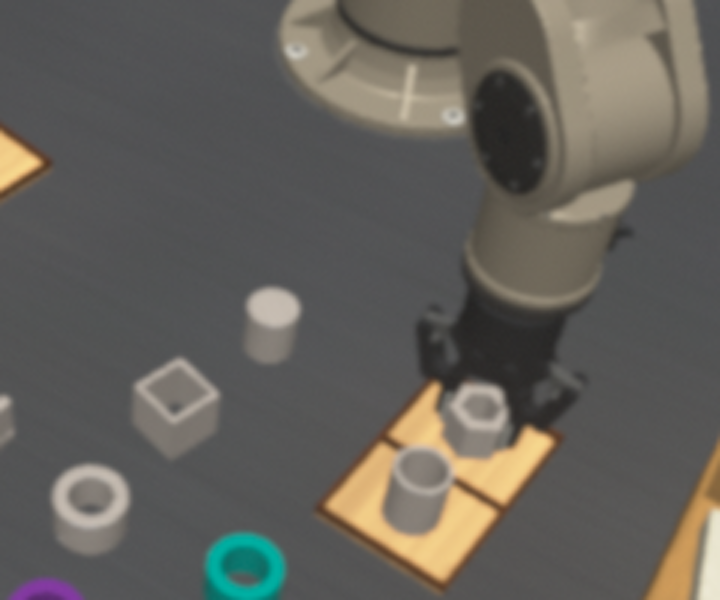

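The nut at px (475,420) is over the near compartment. Lowering it about 7.5 mm and releasing.

Call:
move_arm(targets=[{"offset": [-0.003, 0.003, 0.015], "dr": [0, 0, 0]}, {"offset": [-0.003, 0.003, 0.023], "dr": [0, 0, 0]}, {"offset": [-0.003, 0.003, 0.026], "dr": [0, 0, 0]}, {"offset": [-0.003, 0.003, 0.026], "dr": [0, 0, 0]}])

```text
time: 12.95
ee_pos: [445.5, 280.9, 10.1]
tcp_rot: [[1.0, -0.0, 0.001], [-0.0, -1.0, -0.0], [0.001, 0.0, -1.0]]
force: [-5.3, -5.4, 18.4]
finger_gap: 44.7
gripper_force: 66.1
```

Call:
move_arm(targets=[{"offset": [0, 0, -0.003], "dr": [0, 0, 0]}, {"offset": [0, 0, -0.003], "dr": [0, 0, 0]}, {"offset": [0, 0, -0.003], "dr": [0, 0, 0]}, {"offset": [0, 0, -0.003], "dr": [0, 0, 0]}, {"offset": [0, 0, -0.003], "dr": [0, 0, 0]}, {"offset": [0, 0, -0.1], "dr": [0, 0, 0]}, {"offset": [0, 0, -0.25], "dr": [0, 0, 0]}, {"offset": [0, 0, -0.4], "dr": [0, 0, 0]}, {"offset": [0, 0, -0.5], "dr": [0, 0, 0]}, {"offset": [0, 0, -0.5], "dr": [0, 0, 0]}], grip=0.75)

```text
time: 13.95
ee_pos: [447.1, 282.3, 163.5]
tcp_rot: [[1.0, -0.001, 0.006], [-0.001, -1.0, 0.003], [0.006, -0.003, -1.0]]
force: [0.5, 0.2, -0.1]
finger_gap: 74.9
gripper_force: 0.0
```

```bash
python3 - <<'E'
from h import *
go((693.5,66.5,160,0))
E
```

```text
t 13.95 p [447.1 282.3 163.5] th -0.0 gap 74.9 F [ 0.5  0.2 -0.1] j [-0.25  0.3  -0.51  1.98  0.19  0.9  -2.43]
(693.5, 66.5, 160, 0) [0.822 0.719 0.014] rz -0.0
```

Call:
move_arm(targets=[{"offset": [0.14, 0.12, 0], "dr": [0, 0, 0]}, {"offset": [0.27, 0.24, 0], "dr": [0, 0, 0]}, {"offset": [0.41, 0.36, 0], "dr": [0, 0, 0]}, {"offset": [0.55, 0.48, 0], "dr": [0, 0, 0]}, {"offset": [0.69, 0.6, 0], "dr": [0, 0, 0]}, {"offset": [0.825, 0.716, 0], "dr": [0, 0, 0]}, {"offset": [0.825, 0.716, 0], "dr": [0, 0, 0]}, {"offset": [0.825, 0.716, 0], "dr": [0, 0, 0]}, {"offset": [0.825, 0.716, 0.13], "dr": [0, 0, 0]}, {"offset": [0.825, 0.716, 0.25], "dr": [0, 0, 0]}, {"offset": [0.825, 0.716, 0.25], "dr": [0, 0, 0]}, {"offset": [0.825, 0.716, 0.25], "dr": [0, 0, 0]}], grip=1)

```text
time: 15.15
ee_pos: [692.3, 66.7, 84.3]
tcp_rot: [[1.0, 0.0, -0.001], [0.0, -1.0, 0.0], [-0.001, -0.0, -1.0]]
force: [-0.5, 0.4, 1.6]
finger_gap: 85.2
gripper_force: 0.0
```

```bash
python3 - <<'E'
from h import *
p,d=vision.grab_frame("scene"); go((693.5,66.5,6,0))
cv2.imwrite("pics/s6.png",cv2.resize(p[140:340,240:480,::-1],None,fx=3,fy=3,interpolation=cv2.INTER_CUBIC))
E
```

```text
t 15.2 p [693.2  66.8  85.7] th 0.0 gap 85.7 F [ 0.7 -0.5  0.3] j [ 0.06  0.63 -0.35  1.65  0.26  0.91 -1.96]
(693.5, 66.5, 6, 0) [0.001 0.001 0.266] rz 0.0
```

View pics/s6.png

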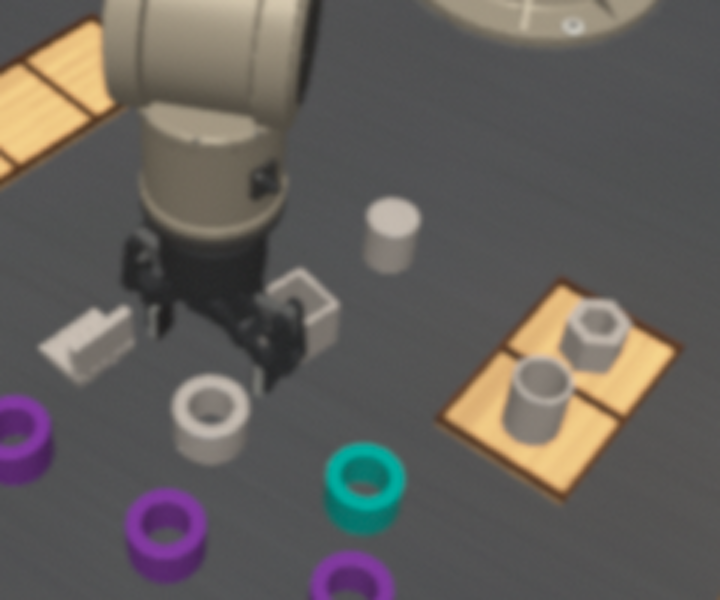

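The nut and pipe sit in the two-compartment tray. The gripper is centred over the grey collar at px (210,418).

Call:
move_arm(targets=[{"offset": [0, 0, 0.13], "dr": [0, 0, 0]}, {"offset": [0, 0, 0.24], "dr": [0, 0, 0]}, {"offset": [0, 0, 0.27], "dr": [0, 0, 0]}, {"offset": [0, 0, 0.27], "dr": [0, 0, 0]}, {"offset": [0, 0, 0.27], "dr": [0, 0, 0]}])

```text
time: 15.7
ee_pos: [694.1, 66.5, 5.7]
tcp_rot: [[1.0, -0.0, 0.003], [-0.0, -1.0, 0.0], [0.003, -0.0, -1.0]]
force: [0.2, 0.5, 0.9]
finger_gap: 85.2
gripper_force: 0.0
```

Call:
move_arm(targets=[{"offset": [0, 0, 0], "dr": [0, 0, 0]}, {"offset": [0, 0, 0], "dr": [0, 0, 0]}, {"offset": [0, 0, 0], "dr": [0, 0, 0]}, {"offset": [0, 0, 0], "dr": [0, 0, 0]}, {"offset": [0, 0, 0], "dr": [0, 0, 0]}], grip=-1, force=70)

```text
time: 16.2
ee_pos: [693.8, 66.4, 5.7]
tcp_rot: [[1.0, -0.001, 0.002], [-0.001, -1.0, 0.0], [0.002, -0.0, -1.0]]
force: [-4.5, -0.4, 15.9]
finger_gap: 59.3
gripper_force: 72.2
```

Call:
move_arm(targets=[{"offset": [0, 0, -0.05], "dr": [0, 0, 0]}, {"offset": [0, 0, -0.15], "dr": [0, 0, 0]}, {"offset": [0, 0, -0.3], "dr": [0, 0, 0]}, {"offset": [0, 0, -0.45], "dr": [0, 0, 0]}, {"offset": [0, 0, -0.45], "dr": [0, 0, 0]}, {"offset": [0, 0, -0.45], "dr": [0, 0, 0]}])

```text
time: 16.8
ee_pos: [693.2, 66.0, 140.1]
tcp_rot: [[1.0, -0.001, 0.002], [-0.001, -1.0, 0.0], [0.002, -0.0, -1.0]]
force: [-0.5, -0.8, -5.8]
finger_gap: 58.8
gripper_force: 76.9
```

```bash
python3 - <<'E'
from h import *
go((408,-267.8,139,-11),(500,-134,139,-11))
E
```

```text
t 16.8 p [693.2  66.  140.1] th -0.0 gap 58.8 F [-0.5 -0.8 -5.8] j [ 0.07  0.57 -0.37  1.61  0.23  1.   -1.94]
(408, -267.8, 139, -11) [-9.500e-01  1.113e+00  1.000e-03] rz 0.091
(500, -134, 139, -11) [-0.644  0.667  0.002] rz 0.091
```

Call:
move_arm(targets=[{"offset": [-0.11, 0.12, 0], "dr": [0, 0, 0]}, {"offset": [-0.21, 0.24, 0], "dr": [0, 0, 0]}, {"offset": [-0.31, 0.36, 0], "dr": [0, 0, 0]}, {"offset": [-0.41, 0.48, 0], "dr": [0, 0, 0]}, {"offset": [-0.51, 0.6, 0], "dr": [0, 0, 0]}, {"offset": [-0.61, 0.72, 0], "dr": [0, 0, 0]}, {"offset": [-0.72, 0.84, 0], "dr": [0, 0, 0]}, {"offset": [-0.82, 0.96, 0], "dr": [0, 0, 0]}, {"offset": [-0.85, 1.0, 0], "dr": [0, 0, 0]}, {"offset": [-0.85, 1.0, 0], "dr": [0, 0, 0]}])

```text
time: 17.8
ee_pos: [434.8, -235.9, 137.3]
tcp_rot: [[1.0, -0.005, -0.003], [-0.005, -1.0, 0.0], [-0.003, -0.0, -1.0]]
force: [0.4, 0.0, -4.9]
finger_gap: 59.0
gripper_force: 77.2
```

Call:
move_arm(targets=[{"offset": [-0.05, 0.057, 0], "dr": [0, 0, 0.045]}, {"offset": [-0.101, 0.114, 0], "dr": [0, 0, 0.091]}, {"offset": [-0.101, 0.114, 0], "dr": [0, 0, 0.091]}, {"offset": [-0.101, 0.114, 0], "dr": [0, 0, 0.091]}, {"offset": [-0.101, 0.114, 0.12], "dr": [0, 0, 0.091]}, {"offset": [-0.101, 0.114, 0.24], "dr": [0, 0, 0.091]}, {"offset": [-0.101, 0.114, 0.36], "dr": [0, 0, 0.091]}, {"offset": [-0.101, 0.114, 0.405], "dr": [0, 0, 0.091]}, {"offset": [-0.101, 0.114, 0.405], "dr": [0, 0, 0.091]}, {"offset": [-0.101, 0.114, 0.405], "dr": [0, 0, 0.091]}])

```text
time: 18.8
ee_pos: [408.2, -267.7, 17.7]
tcp_rot: [[0.982, -0.189, 0.001], [-0.189, -0.982, 0.0], [0.001, -0.0, -1.0]]
force: [-0.9, -0.9, -5.8]
finger_gap: 58.7
gripper_force: 77.8
```

```bash
python3 - <<'E'
from h import *
p,d=vision.grab_frame("scene"); go((408,-267.8,9,-11))
cv2.imwrite("pics/s7.png",cv2.resize(p[100:300,180:420,::-1],None,fx=3,fy=3,interpolation=cv2.INTER_CUBIC))
E
```

```text
t 18.85 p [ 408.4 -268.1   18.1] th -10.9 gap 59.2 F [ 0.3  0.6 -4.4] j [ 0.64  0.45 -0.23  2.16  0.19  0.54 -1.49]
(408, -267.8, 9, -11) [-0.002 -0.001  0.03 ] rz 0.001
```

View pics/s7.png

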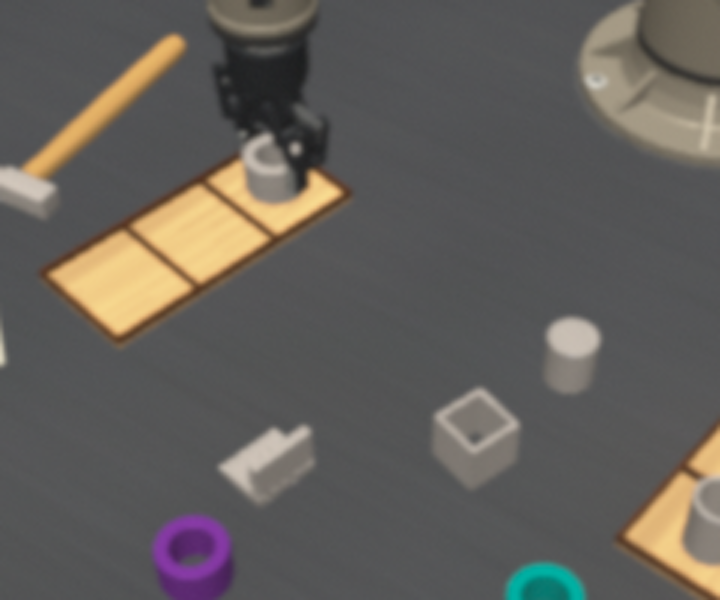

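The collar at px (272,170) hovers over the near compartment of the long tray. Lowering and releasing.

Call:
move_arm(targets=[{"offset": [0, 0, 0.015], "dr": [0, 0, 0]}, {"offset": [0, 0, 0.025], "dr": [0, 0, 0]}, {"offset": [0, 0, 0.028], "dr": [0, 0, 0]}, {"offset": [0, 0, 0.028], "dr": [0, 0, 0]}])

```text
time: 19.25
ee_pos: [407.9, -268.4, 9.6]
tcp_rot: [[0.982, -0.19, 0.001], [-0.19, -0.982, -0.001], [0.001, 0.001, -1.0]]
force: [-5.2, 2.4, 18.6]
finger_gap: 58.9
gripper_force: 80.2
```

Call:
move_arm(targets=[{"offset": [0, 0, -0.003], "dr": [0, 0, 0]}, {"offset": [0, 0, -0.003], "dr": [0, 0, 0]}, {"offset": [0, 0, -0.003], "dr": [0, 0, 0]}, {"offset": [0, 0, -0.003], "dr": [0, 0, 0]}, {"offset": [0, 0, -0.003], "dr": [0, 0, 0]}, {"offset": [0, 0, -0.1], "dr": [0, 0, 0]}, {"offset": [0, 0, -0.25], "dr": [0, 0, 0]}, {"offset": [0, 0, -0.4], "dr": [0, 0, 0]}, {"offset": [0, 0, -0.5], "dr": [0, 0, 0]}, {"offset": [0, 0, -0.5], "dr": [0, 0, 0]}], grip=0.95)

```text
time: 20.25
ee_pos: [409.2, -269.0, 162.5]
tcp_rot: [[0.982, -0.19, 0.005], [-0.19, -0.982, -0.003], [0.006, 0.002, -1.0]]
force: [0.0, -0.6, -1.3]
finger_gap: 83.2
gripper_force: 0.0
```

```bash
python3 - <<'E'
from h import *
go((573,68,160,-18),(480,-130,160,-18))
p,d=vision.grab_frame("scene")
a=cv2.resize(p[215:275,240:300,::-1],None,fx=6,fy=6,interpolation=cv2.INTER_CUBIC)
p,d=vision.grab_frame("top")
b=cv2.resize(p[203:243,325:365,::-1],None,fx=9,fy=9,interpolation=cv2.INTER_CUBIC)
cv2.imwrite("pics/cl.png",np.hstack([a,b]))
E
```

```text
t 20.25 p [ 409.2 -269.   162.5] th -11.0 gap 83.2 F [ 0.  -0.6 -1.3] j [ 0.7   0.22 -0.29  2.07  0.08  0.86 -1.39]
(573, 68, 160, -18) [ 0.323 -1.207  0.007] rz 0.059
(480, -130, 160, -18) [ 0.144 -0.5    0.008] rz 0.059
```

View pics/cl.png

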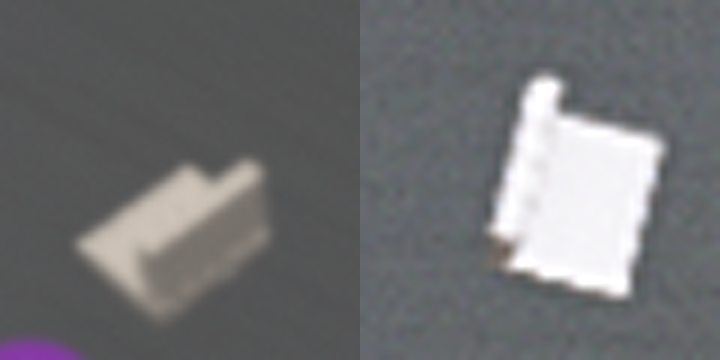

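The collar is released. In the cleat crop (top panel) the upright leg runs from px (528,85) to (492,230) and the flat leg's right edge from (660,145) to (628,298). In the scene panel the leg's top runs from (262,165) to (145,255).

Call:
move_arm(targets=[{"offset": [0.04, -0.15, 0], "dr": [0, 0, 0]}, {"offset": [0.08, -0.3, 0], "dr": [0, 0, 0]}, {"offset": [0.12, -0.45, 0], "dr": [0, 0, 0]}, {"offset": [0.16, -0.6, 0], "dr": [0, 0, 0]}, {"offset": [0.2, -0.75, 0], "dr": [0, 0, 0]}, {"offset": [0.24, -0.9, 0], "dr": [0, 0, 0]}, {"offset": [0.268, -1.0, 0], "dr": [0, 0, 0]}, {"offset": [0.268, -1.0, 0], "dr": [0, 0, 0]}], grip=1)

```text
time: 21.15
ee_pos: [543.9, 16.3, 156.9]
tcp_rot: [[0.983, -0.184, -0.002], [-0.184, -0.983, 0.002], [-0.002, -0.002, -1.0]]
force: [-0.8, -0.4, -0.2]
finger_gap: 85.0
gripper_force: 0.0
```

Call:
move_arm(targets=[{"offset": [0.056, -0.12, 0], "dr": [0, 0, 0.03]}, {"offset": [0.056, -0.207, 0], "dr": [0, 0, 0.059]}, {"offset": [0.056, -0.207, 0], "dr": [0, 0, 0.059]}, {"offset": [0.056, -0.207, 0], "dr": [0, 0, 0.059]}, {"offset": [0.056, -0.207, 0.13], "dr": [0, 0, 0.059]}, {"offset": [0.056, -0.207, 0.25], "dr": [0, 0, 0.059]}, {"offset": [0.056, -0.207, 0.25], "dr": [0, 0, 0.059]}, {"offset": [0.056, -0.207, 0.25], "dr": [0, 0, 0.059]}])

```text
time: 21.95
ee_pos: [571.0, 68.2, 83.5]
tcp_rot: [[0.951, -0.31, -0.002], [-0.31, -0.951, -0.0], [-0.002, 0.001, -1.0]]
force: [0.5, 0.1, 1.0]
finger_gap: 85.4
gripper_force: 0.0
```

```bash
python3 - <<'E'
from h import *
go((573,68,10,-18))
T=lambda a,b,z: ray("top",a/9+325-.45,b/9+203-.45,z)
S=lambda a,b,z: ray("scene",a/6+240-.4,b/6+215-.4,z)
ang=lambda a,b: np.degrees(np.arctan2(*(a-b)[[1,0]]))
print(ang(T(168,85,50),T(132,230,50)),ang(T(300,145,10),T(268,298,10)),ang(S(145,255,50),S(262,165,50)),ang(S(78,245,10),S(185,165,10)))
print("leg top centre",T(165,158,50),S(203,208,50), "len",np.linalg.norm(S(145,255,50)-S(262,165,50)))
# leg centre at mean outer top edges
print("ends",T(182,80,50),T(148,232,50),S(145,255,50),S(262,165,50))
E
```

```text
t 21.95 p [571.   68.2  83.5] th -18.1 gap 85.4 F [0.5 0.1 1. ] j [ 0.09  0.47 -0.4   1.93  0.25  0.79 -2.34]
(573, 68, 10, -18) [ 0.007 -0.002  0.245] rz -0.0
-10.869992578082746 -9.189989915115364 -9.473376478650342 -9.83378315091563
leg top centre [687.29831523 -45.55702463  50.        ] [688.59609103 -41.79388954  50.        ] len 64.2635611648204
ends [716.22651454 -50.30248196  50.        ] [660.038067   -40.78120392  50.        ] [720.59210284 -46.23156221  50.        ] [657.20495608 -35.65446814  50.        ]
```

Call:
move_arm(targets=[{"offset": [0.002, 0, 0.12], "dr": [0, 0, 0]}, {"offset": [0.002, 0, 0.22], "dr": [0, 0, 0]}, {"offset": [0.002, 0, 0.25], "dr": [0, 0, 0]}, {"offset": [0.002, 0, 0.25], "dr": [0, 0, 0]}, {"offset": [0.002, 0, 0.25], "dr": [0, 0, 0]}])

```text
time: 22.45
ee_pos: [573.2, 69.0, 10.3]
tcp_rot: [[0.951, -0.309, 0.002], [-0.309, -0.951, 0.0], [0.002, -0.001, -1.0]]
force: [-0.3, 0.6, 1.1]
finger_gap: 85.5
gripper_force: 0.0
```

Call:
move_arm(targets=[{"offset": [0, 0, 0], "dr": [0, 0, 0]}, {"offset": [0, 0, 0], "dr": [0, 0, 0]}, {"offset": [0, 0, 0], "dr": [0, 0, 0]}, {"offset": [0, 0, 0], "dr": [0, 0, 0]}, {"offset": [0, 0, 0], "dr": [0, 0, 0]}], grip=-1, force=60)

```text
time: 22.95
ee_pos: [572.7, 69.0, 9.6]
tcp_rot: [[0.951, -0.309, 0.001], [-0.309, -0.951, -0.0], [0.001, -0.0, -1.0]]
force: [-2.6, -1.1, 13.6]
finger_gap: 49.6
gripper_force: 60.6
```

Call:
move_arm(targets=[{"offset": [0, 0, -0.05], "dr": [0, 0, 0]}, {"offset": [0, 0, -0.15], "dr": [0, 0, 0]}, {"offset": [0, 0, -0.3], "dr": [0, 0, 0]}, {"offset": [0, 0, -0.45], "dr": [0, 0, 0]}, {"offset": [0, 0, -0.45], "dr": [0, 0, 0]}, {"offset": [0, 0, -0.45], "dr": [0, 0, 0]}])

```text
time: 23.55
ee_pos: [572.5, 68.7, 145.0]
tcp_rot: [[0.951, -0.31, 0.002], [-0.31, -0.951, -0.0], [0.002, -0.001, -1.0]]
force: [-1.6, -0.7, -4.3]
finger_gap: 49.2
gripper_force: 63.6
```

```bash
python3 - <<'E'
from h import *
go((500.3,-286,144,-11))
E
```

```text
t 23.55 p [572.5  68.7 145. ] th -18.0 gap 49.2 F [-1.6 -0.7 -4.3] j [ 0.11  0.39 -0.43  1.89  0.2   0.9  -2.3 ]
(500.3, -286, 144, -11) [0.137 1.199 0.003] rz -0.059
```

Call:
move_arm(targets=[{"offset": [0.017, 0.15, 0], "dr": [0, 0, 0]}, {"offset": [0.034, 0.3, 0], "dr": [0, 0, 0]}, {"offset": [0.05, 0.45, 0], "dr": [0, 0, 0]}, {"offset": [0.07, 0.6, 0], "dr": [0, 0, 0]}, {"offset": [0.085, 0.75, 0], "dr": [0, 0, 0]}, {"offset": [0.1, 0.9, 0], "dr": [0, 0, 0]}, {"offset": [0.114, 1.0, 0], "dr": [0, 0, 0]}, {"offset": [0.114, 1.0, 0], "dr": [0, 0, 0]}])

```text
time: 24.35
ee_pos: [509.2, -231.6, 141.9]
tcp_rot: [[0.949, -0.315, -0.003], [-0.315, -0.949, -0.0], [-0.003, 0.001, -1.0]]
force: [-0.4, 0.8, -3.9]
finger_gap: 49.7
gripper_force: 63.9
```

Call:
move_arm(targets=[{"offset": [0.023, 0.1, 0], "dr": [0, 0, -0.03]}, {"offset": [0.023, 0.199, 0], "dr": [0, 0, -0.059]}, {"offset": [0.023, 0.199, 0], "dr": [0, 0, -0.059]}, {"offset": [0.023, 0.199, 0], "dr": [0, 0, -0.059]}, {"offset": [0.023, 0.199, 0.12], "dr": [0, 0, -0.059]}, {"offset": [0.023, 0.199, 0.24], "dr": [0, 0, -0.059]}, {"offset": [0.023, 0.199, 0.36], "dr": [0, 0, -0.059]}, {"offset": [0.023, 0.199, 0.4], "dr": [0, 0, -0.059]}, {"offset": [0.023, 0.199, 0.4], "dr": [0, 0, -0.059]}, {"offset": [0.023, 0.199, 0.4], "dr": [0, 0, -0.059]}])

```text
time: 25.35
ee_pos: [500.7, -285.5, 24.5]
tcp_rot: [[0.982, -0.189, 0.001], [-0.189, -0.982, -0.0], [0.001, -0.0, -1.0]]
force: [0.9, 0.2, -3.3]
finger_gap: 49.4
gripper_force: 63.6
```

```bash
python3 - <<'E'
from h import *
p,d=vision.grab_frame("scene"); go((500.3,-286,13,-11))
cv2.imwrite("pics/s8.png",cv2.resize(p[100:300,180:420,::-1],None,fx=3,fy=3,interpolation=cv2.INTER_CUBIC))
E
```

```text
t 25.4 p [ 501.  -285.9   25. ] th -10.9 gap 49.5 F [ 1.   0.1 -3.1] j [ 0.63  0.55 -0.29  1.96  0.24  0.66 -1.57]
(500.3, -286, 13, -11) [-0.002  0.001  0.04 ] rz 0.001
```

View pics/s8.png

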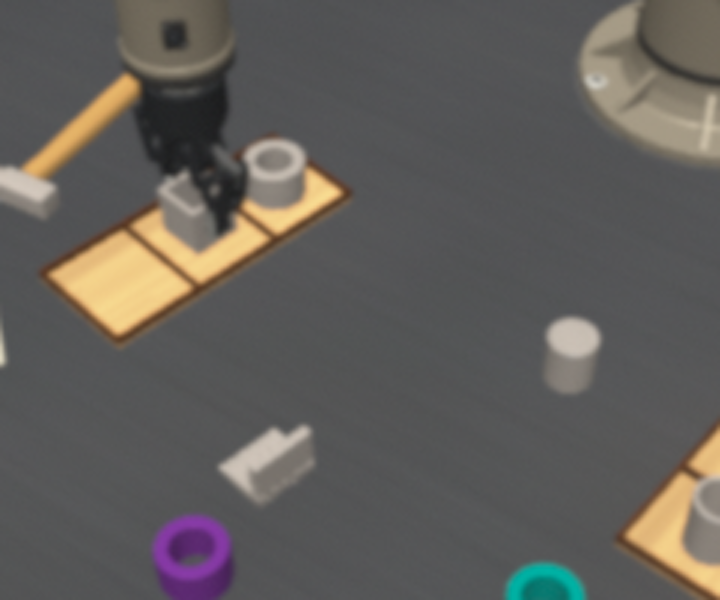

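The collar sits in the near compartment at px (273,172). The tube at (195,212) is over the middle one. Lowering.

Call:
move_arm(targets=[{"offset": [0, 0, 0.018], "dr": [0, 0, 0]}, {"offset": [0, 0, 0.03], "dr": [0, 0, 0]}, {"offset": [0, 0, 0.036], "dr": [0, 0, 0]}, {"offset": [0, 0, 0.036], "dr": [0, 0, 0]}])

```text
time: 25.8
ee_pos: [500.1, -286.0, 13.6]
tcp_rot: [[0.982, -0.19, 0.0], [-0.19, -0.982, -0.001], [0.001, 0.0, -1.0]]
force: [-4.6, 2.8, 15.9]
finger_gap: 49.7
gripper_force: 65.5
```

Call:
move_arm(targets=[{"offset": [0, 0, -0.003], "dr": [0, 0, 0]}, {"offset": [0, 0, -0.003], "dr": [0, 0, 0]}, {"offset": [0, 0, -0.003], "dr": [0, 0, 0]}, {"offset": [0, 0, -0.003], "dr": [0, 0, 0]}, {"offset": [0, 0, -0.003], "dr": [0, 0, 0]}, {"offset": [0, 0, -0.1], "dr": [0, 0, 0]}, {"offset": [0, 0, -0.25], "dr": [0, 0, 0]}, {"offset": [0, 0, -0.4], "dr": [0, 0, 0]}, {"offset": [0, 0, -0.5], "dr": [0, 0, 0]}, {"offset": [0, 0, -0.5], "dr": [0, 0, 0]}], grip=0.8)

```text
time: 26.8
ee_pos: [501.9, -286.8, 167.1]
tcp_rot: [[0.982, -0.19, 0.006], [-0.19, -0.982, -0.003], [0.006, 0.002, -1.0]]
force: [0.3, 0.3, -0.7]
finger_gap: 76.8
gripper_force: 0.0
```

```bash
python3 - <<'E'
from h import *
go((688,-44.5,160,-10),)
E
```

```text
t 26.8 p [ 501.9 -286.8  167.1] th -11.0 gap 76.8 F [ 0.3  0.3 -0.7] j [ 0.69  0.35 -0.34  1.88  0.15  0.93 -1.49]
(688, -44.5, 160, -10) [ 0.455 -0.911  0.025] rz -0.008
```

Call:
move_arm(targets=[{"offset": [0.075, -0.15, 0], "dr": [0, 0, -0.008]}, {"offset": [0.15, -0.3, 0], "dr": [0, 0, -0.008]}, {"offset": [0.225, -0.45, 0], "dr": [0, 0, -0.008]}, {"offset": [0.3, -0.6, 0], "dr": [0, 0, -0.008]}, {"offset": [0.38, -0.75, 0], "dr": [0, 0, -0.008]}, {"offset": [0.461, -0.909, 0], "dr": [0, 0, -0.008]}, {"offset": [0.461, -0.909, 0], "dr": [0, 0, -0.008]}, {"offset": [0.461, -0.909, 0], "dr": [0, 0, -0.008]}, {"offset": [0.461, -0.909, 0.14], "dr": [0, 0, -0.008]}, {"offset": [0.461, -0.909, 0.28], "dr": [0, 0, -0.008]}, {"offset": [0.461, -0.909, 0.28], "dr": [0, 0, -0.008]}, {"offset": [0.461, -0.909, 0.28], "dr": [0, 0, -0.008]}], grip=0.3)

```text
time: 28.0
ee_pos: [686.8, -45.5, 78.9]
tcp_rot: [[0.985, -0.175, -0.001], [-0.175, -0.985, -0.0], [-0.001, 0.0, -1.0]]
force: [0.7, -0.3, 0.7]
finger_gap: 55.6
gripper_force: 0.0
```

```bash
python3 - <<'E'
from h import *
go((688,-44.5,22,-10),)
for n,b in(("scene",(250,238,292,272)),("top",(325,203,365,243))):
    d=np.load(n+"0.npy"); e=vision.grab_frame(n)[1]; P=cloud(n,e)
    x0,y0,x1,y1=b; q=P[y0:y1,x0:x1].reshape(-1,3); print(n,q[:,2].min().round(),q[:,2].max().round(),((q[:,2]>7)&(q[:,2]<56)).sum())
E
```

```text
t 28.0 p [686.8 -45.5  78.9] th -10.1 gap 55.6 F [ 0.7 -0.3  0.7] j [ 0.23  0.63 -0.37  1.67  0.27  0.9  -1.99]
(688, -44.5, 22, -10) [ 0.003 -0.004  0.19 ] rz -0.0
scene -6.0 982.0 391
top -12.0 1614.0 42
```

Call:
move_arm(targets=[{"offset": [0, 0, 0.1], "dr": [0, 0, 0]}, {"offset": [0, 0, 0.18], "dr": [0, 0, 0]}, {"offset": [0, 0, 0.195], "dr": [0, 0, 0]}, {"offset": [0, 0, 0.195], "dr": [0, 0, 0]}, {"offset": [0, 0, 0.195], "dr": [0, 0, 0]}])

```text
time: 28.6
ee_pos: [688.6, -44.4, 22.3]
tcp_rot: [[0.985, -0.174, 0.003], [-0.174, -0.985, -0.0], [0.002, -0.0, -1.0]]
force: [1.0, 0.3, 0.3]
finger_gap: 55.4
gripper_force: 0.0
```

Call:
move_arm(targets=[{"offset": [0, 0, 0], "dr": [0, 0, 0]}, {"offset": [0, 0, 0], "dr": [0, 0, 0]}, {"offset": [0, 0, 0], "dr": [0, 0, 0]}, {"offset": [0, 0, 0], "dr": [0, 0, 0]}, {"offset": [0, 0, 0], "dr": [0, 0, 0]}, {"offset": [0, 0, 0], "dr": [0, 0, 0]}], grip=-1, force=80)

```text
time: 29.2
ee_pos: [687.8, -44.5, 20.9]
tcp_rot: [[0.985, -0.173, 0.001], [-0.173, -0.985, -0.0], [0.001, 0.0, -1.0]]
force: [-1.9, -1.0, 7.7]
finger_gap: 8.5
gripper_force: 78.6
```

Call:
move_arm(targets=[{"offset": [0, 0, -0.05], "dr": [0, 0, 0]}, {"offset": [0, 0, -0.15], "dr": [0, 0, 0]}, {"offset": [0, 0, -0.3], "dr": [0, 0, 0]}, {"offset": [0, 0, -0.4], "dr": [0, 0, 0]}, {"offset": [0, 0, -0.4], "dr": [0, 0, 0]}, {"offset": [0, 0, -0.4], "dr": [0, 0, 0]}])

```text
time: 29.8
ee_pos: [687.5, -44.5, 141.1]
tcp_rot: [[0.985, -0.173, 0.001], [-0.173, -0.985, -0.0], [0.001, -0.0, -1.0]]
force: [-0.2, -0.1, -4.4]
finger_gap: 8.9
gripper_force: 78.1
```

```bash
python3 - <<'E'
from h import *
go((596,-284.5,141,-11))
E
```

```text
t 29.8 p [687.5 -44.5 141.1] th -10.0 gap 8.9 F [-0.2 -0.1 -4.4] j [ 0.25  0.56 -0.39  1.63  0.24  1.   -1.96]
(596, -284.5, 141, -11) [-0.162  0.841  0.   ] rz 0.008
```

Call:
move_arm(targets=[{"offset": [-0.03, 0.15, 0], "dr": [0, 0, 0]}, {"offset": [-0.06, 0.3, 0], "dr": [0, 0, 0]}, {"offset": [-0.09, 0.45, 0], "dr": [0, 0, 0]}, {"offset": [-0.12, 0.6, 0], "dr": [0, 0, 0]}, {"offset": [-0.145, 0.75, 0], "dr": [0, 0, 0.008]}, {"offset": [-0.162, 0.841, 0], "dr": [0, 0, 0.008]}, {"offset": [-0.162, 0.841, 0], "dr": [0, 0, 0.008]}, {"offset": [-0.162, 0.841, 0], "dr": [0, 0, 0.008]}, {"offset": [-0.162, 0.841, 0.1], "dr": [0, 0, 0.008]}, {"offset": [-0.162, 0.841, 0.2], "dr": [0, 0, 0.008]}, {"offset": [-0.162, 0.841, 0.2], "dr": [0, 0, 0.008]}, {"offset": [-0.162, 0.841, 0.2], "dr": [0, 0, 0.008]}])

```text
time: 31.0
ee_pos: [596.0, -283.0, 79.9]
tcp_rot: [[0.982, -0.188, -0.001], [-0.188, -0.982, 0.001], [-0.001, -0.001, -1.0]]
force: [0.7, 0.2, -2.5]
finger_gap: 8.5
gripper_force: 78.5
```

```bash
python3 - <<'E'
from h import *
go((596,-284.5,26,-11))
E
```

```text
t 31.0 p [ 596.  -283.    79.9] th -10.8 gap 8.5 F [ 0.7  0.2 -2.5] j [ 0.59  0.58 -0.33  1.74  0.24  0.86 -1.61]
(596, -284.5, 26, -11) [0.001 0.005 0.18 ] rz 0.001
```

Call:
move_arm(targets=[{"offset": [0, 0, 0.09], "dr": [0, 0, 0]}, {"offset": [0, 0, 0.15], "dr": [0, 0, 0]}, {"offset": [0, 0, 0.17], "dr": [0, 0, 0]}, {"offset": [0, 0, 0.183], "dr": [0, 0, 0]}, {"offset": [0, 0, 0.183], "dr": [0, 0, 0]}, {"offset": [0, 0, 0.183], "dr": [0, 0, 0]}])

```text
time: 31.6
ee_pos: [596.3, -284.6, 26.1]
tcp_rot: [[0.982, -0.19, 0.001], [-0.19, -0.982, -0.0], [0.001, 0.0, -1.0]]
force: [-0.7, -0.1, -3.1]
finger_gap: 8.8
gripper_force: 78.8
```

Call:
move_arm(targets=[{"offset": [0, 0, 0.003], "dr": [0, 0, 0]}, {"offset": [0, 0, 0.006], "dr": [0, 0, 0]}, {"offset": [0, 0, 0.006], "dr": [0, 0, 0]}, {"offset": [0, 0, 0.006], "dr": [0, 0, 0]}])

```text
time: 32.0
ee_pos: [596.3, -284.7, 24.9]
tcp_rot: [[0.982, -0.19, 0.001], [-0.19, -0.982, -0.001], [0.001, 0.001, -1.0]]
force: [-5.0, 1.6, 11.1]
finger_gap: 8.7
gripper_force: 81.1
```

Call:
move_arm(targets=[{"offset": [0, 0, 0], "dr": [0, 0, 0]}, {"offset": [0, 0, 0], "dr": [0, 0, 0]}, {"offset": [0, 0, 0], "dr": [0, 0, 0]}, {"offset": [0, 0, 0], "dr": [0, 0, 0]}, {"offset": [0, 0, -0.05], "dr": [0, 0, 0]}, {"offset": [0, 0, -0.15], "dr": [0, 0, 0]}, {"offset": [0, 0, -0.3], "dr": [0, 0, 0]}, {"offset": [0, 0, -0.45], "dr": [0, 0, 0]}, {"offset": [0, 0, -0.6], "dr": [0, 0, 0]}, {"offset": [0, 0, -0.7], "dr": [0, 0, 0]}, {"offset": [0, 0, -0.7], "dr": [0, 0, 0]}], grip=-0.1)

```text
time: 33.1
ee_pos: [597.8, -284.9, 239.8]
tcp_rot: [[0.982, -0.19, 0.007], [-0.19, -0.982, -0.003], [0.008, 0.002, -1.0]]
force: [-0.2, 0.2, -0.9]
finger_gap: 38.3
gripper_force: 0.0
```

```bash
python3 - <<'E'
from h import *
go()
p,d=vision.grab_frame("scene"); P=cloud("scene",d)
cv2.imwrite("pics/end.png",cv2.resize(p[90:365,170:500,::-1],None,fx=2.4,fy=2.18,interpolation=cv2.INTER_CUBIC))
E
```

```text
t 33.1 p [ 597.8 -284.9  239.8] th -10.9 gap 38.3 F [-0.2  0.2 -0.9] j [ 0.62  0.42 -0.37  1.61  0.16  1.13 -1.55]
```

View pics/end.png

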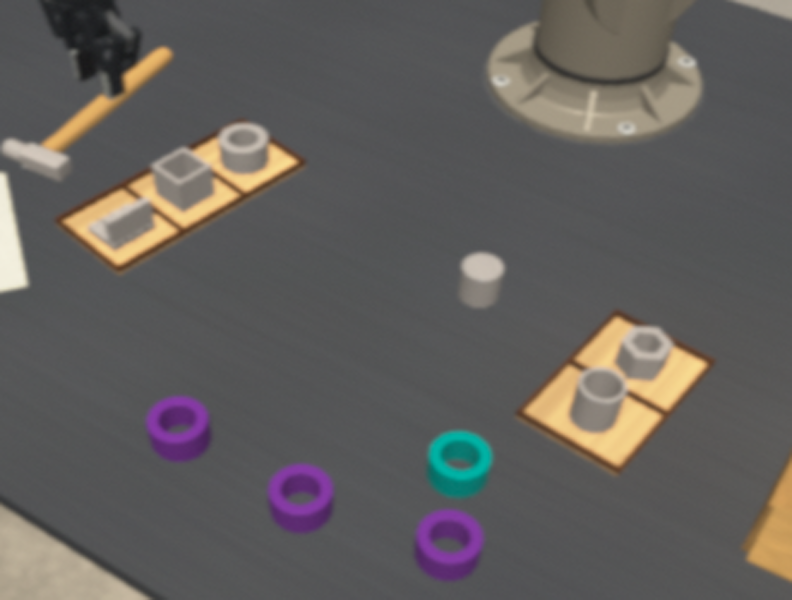

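All five parts stand flat in their own compartments: cleat (122,222), tube (183,180), collar (243,147), pipe (598,400) and nut (643,352). The bar, hammer and coloured rings are untouched.

```bash
python3 -c "
from rig import order
print(order.close_job())"
```

```text
the job is handed in; nothing more can be done
None
```

Both weld kits are made up and the job is handed in at about 33 s: pipe stub and nut are in the two-compartment tray, and collar, square tube and cleat are in the three-compartment tray. The last picture showed all five flat and upright, and the bar, hammer and look-alike rings where they were. The carton lay mostly outside that picture.

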